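Pry the spring clip off the shelf post

TASK

We are taking this wire rack down, and a red spring clip is still snapped onto its near upper post. Slide the orange wedge along the top of the post and right through under the clip's crown, so that it spreads the legs and eases the clip off; be gentle with the brittle clip and the chrome, do not pull the clip off with the fingers or let it drop on the worktop. Leave the clip in the blue dish and the wedge lying flat on the worktop, and disturb nothing else.

Things in the scene. Friction and masses are not known exactly. Their poses are not given: they have to be found in the camera images.
- clip: Red nylon C-clip astride the post, 35 wide (x) x 18 (y, along the post) x 30 mm high. Origin: centre of its bore, on the post's axis when seated; z up through the crown. Crown: flat plate 15.3 to 19.3 mm above the origin. Two ribs 7.5 mm either side of the middle hang 7.8 mm below the crown: the blade passes between them. Legs outside, nibs 7 mm below the origin. Mass 50 g.
- clip_left (a joint): Spring leg on the clip's -x side, hinged at the crown: about 0 rad as seated, grows as the leg spreads (about 0.09 when its nib passes the post's widest part), falls back to about -0.06 when free. Both legs must ride up about 7 mm before they let go, then the clip rises by itself a few mm and sits loose on the post.
- clip_right (a joint): Spring leg on the clip's +x side, values as for the left leg.
- wedge: Orange nylon pry wedge, 204 mm long, 90 g. Origin: underside of the handle's middle (grip here), tip at x +157 mm. Handle 95 x 22 x 22 mm. Blade 110 x 10 mm, flat underside: a 75 mm ramp from 2 mm thick at the tip to 13 mm, then level. Worn: the blade is bent up from the handle's foot by 0.02 to 0.08 rad (tip 2 to 9 mm high), unmeasured: hold it nose-down, feel for the post. Friction 0.3.
- rack: Chrome wire rack laid on its back, fixed. Origin on the worktop straight below the clip's seat; its y axis runs along the posts. Near upper post: 25 mm thick, axis 217.5 mm up, from y -65 mm (free foot end, small foot 12 mm further) to +400 mm; first wire shelf crosses at y +165 mm. Twin posts at x +330 mm; nothing of it is higher than 235 mm.
- seat (a point): Point on the post's axis where the clip is seated. Side notches, 22 mm long and 2 mm deep, stop it sliding along; the post's top runs through unbroken, 12.5 mm above this and 2.8 mm below the underside of the crown. Freeing the clip takes a push of some 5 to 10 N on the wedge; the clip or the chrome is spoilt above 16 N.
- dish: Blue round dish, straight-sided, 112 mm wide, 42 mm tall, wall 5 mm, 0.5 kg. Origin: centre of its underside.
- table: White worktop, top at z = 0.
- spice: Bystander, leave alone: amber spice jar, red cap, 48 mm wide, 100 mm tall. Origin: centre of its underside.
- sauce: Bystander, leave alone: sauce jar, brass lid, 70 mm wide, 120 mm tall. Origin: centre of its underside.
- can: Bystander, leave alone: blue food can, 74 mm wide, 110 mm tall. Origin: centre of its underside.
- carton: Bystander, leave alone: orange carton lying flat, 60 x 150 x 45 mm. Origin: centre of its underside.
- mallet: Bystander, leave alone: rubber mallet lying down, 260 mm long. Origin: under the handle.
- end_cap: Bystander, leave alone: small black post end cap, 29 mm wide, 20 mm tall. Origin: centre of its underside.
There are look-alikes about, which are no part of the job. There is more than one size of the wedge; the one meant has the size given above.

How it is judged:
On the way, in this order (a step that is already met when the one before it is completed fails the run):
1. the wedge has gone right through under the clip's crown and spreads both legs, the clip still on the post (y of wedge in the frame of clip between -0.145 and 0.145 m and x of wedge in the frame of clip between -0.04 and 0.04 m and contact force between wedge and clip above 0.5 N and value of joint each of clip_left, clip_right above 0.04 rad and distance between clip and seat below 0.012 m), for 0.1 s.
2. the clip is off the post, at least 60 mm from its seat and still clear of the worktop (distance between clip and seat above 0.06 m and contact force between clip and rack below 0.05 N), for 0.2 s.
At the end, for the whole second after the job is handed in: The clip lies at rest inside the dish (its origin within 50 mm of the dish's axis and under 60 mm high), the dish stands upright, and the wedge lies released, at rest and flat on the worktop (within 0.1 rad, underside under 6 mm high) (horizontal distance between clip and dish below 0.05 m and height (world z) of clip below 0.06 m and linear speed of each of clip, wedge below 0.02 m/s and height (world z) of wedge below 0.006 m and angle between each of wedge, dish's own z axis and vertical below 0.1 rad and contact force between wedge and table above 0.2 N); the robot touches nothing.
It fails at once if the wedge presses on the clip or on the rack with more than 16 N (contact force between wedge and clip above 16 N or contact force between wedge and rack above 16 N).
It fails at once if the fingers pull at the clip while it is still snapped on the post (contact force between the fingers and clip above 1 N and distance between clip and seat below 0.008 m).
It fails at once if the arm or fingers lean on the rack with more than 10 N (contact force between any of the arm, the fingers and rack above 10 N).
It fails at once if the clip drops onto the worktop (contact force between clip and table above 0.05 N).
It fails at once if the dish is shoved more than 40 mm, or another bystander more than 25 mm (distance of dish from where it was at the start of the episode above 0.04 m or distance of any of spice, sauce, can, carton, mallet, end_cap from where it was at the start of the episode above 0.025 m).
It also fails if it takes over 72 s, if anything falls off the work surface, if the arm or the gripper's body presses on something with over 40 N, if the wrist force passes 120 N, or if a joint passes its speed limit or range.

ROBOT

A 7-joint arm with a two-finger parallel gripper is mounted at the origin on the work surface. World frame = base frame: x ahead of the robot, y to its left, z up, the work surface at z = 0. Lengths are in m, angles in rad, forces in N, time in s.
With the tool pointing down it reaches from about 0.425 to 0.925 m from the base axis. Payload 6.8 kg.
Tool frame: the origin (TCP) lies at the very end of the fingers, on their centre line; the grasp point (between the pads) lies 19 mm behind it; z points along the fingers, y is the line along which they close (so a half turn about z gives the same grasp; the last joint's range is limited). The gripper opens to 85 mm and grips with 20 to 120 N. Pads are 22 mm wide; open, the fingers measure 114 mm over their backs; the gripper's body (76 mm by 85 mm) begins 54 mm behind the grasp point. The pads swing forward as they close: fully open they stand 13 mm farther back than shut.
Start: joints at [1.091, 0.477, 0.022, 1.555, -0.011, 1.109, -0.083], TCP at [0.245, -0.629, 0.231] pointing down, gripper open.
Joint ranges: [-2.96, 2.96], [-0.34, 2.1], [-1.41, 1.46], [0.24, 2.44], [-1.37, 4.51], [0.17, 1.92], [-2.96, 2.96]. Speed limits (rad/s): [2.39, 2.39, 3.14, 3.14, 3.14, 3.14, 3.14].

INTERFACE

Orientations are given as a unit quaternion [w, x, y, z].
In Python, from station import bot gives the robot as it stands.
- The arm moves only by the tool jog_arm, never from a script. Its argument "motion" is a list of rows, each a list of 7 numbers: the turn, a rotation vector about the tool's x, y, z in rad, then the shift along the tool's x, y, z in mm, then the finger opening in mm, from 0 to 85.4. A call has 1 to 10 rows; each row is the pose to reach, as a shift and turn from the pose commanded when the call began, along the tool's axes at that moment; what a row does not reach only later rows make up. A row lasts 1/8 s, in which the tool goes at most 62.5 mm and 10.7 degrees, less where a joint would pass 70% of its speed; a pose out of reach is approached as far as the arm can. A call with a gripper value outside its range is refused whole. The fingers move at their own pace and stop on an object; "grip_force" is the grip in N (left out, the last holds). Time passes only in rows, so rows that repeat a pose let the fingers close. It gives the time, the measured TCP pose, the force, the opening and the grip force at its end, in the units of the state.
- bot.get_obs(): the state, without advancing time (a new reading comes with each control period).
- bot.read_camera(name): name is "scene" or "top" or "wrist"; returns a dict with "pixels" (480x640x3 uint8, red, green, blue), "camera_matrix" (3x3 intrinsics, pixels), "T" (4x4, takes a point from camera to world coordinates); the wrist camera has in their place "tool_from_camera" (4x4, takes a point from camera to tool coordinates, whose origin is the TCP and whose axes are the flange's). Camera axes: x right, y down, z forward; pixel columns grow to the right and rows downward; lengths in m; the calibration is good to about 2 mm. A picture is of the moment at which its call begins: read the wrist's pose just before it. There is no depth.
- bot.hand_in(): hands the job in; it is judged then, once.
Trained networks look in a picture, given as the dict that the camera call returned (one of the last four; its "shot" number tells which), for a name from the list of things; names that differ only in an ending like _2 or _b are one class to them, and where a whole thing is asked for, a point or a joint stands for the part that bears it (a point fixed in the world has none). Each returns a list of dicts, best first, with "score" (0 to 1); they miss things now and then, are a little off and sometimes report something else, mostly with a low value. They report only what shows in the picture. A call takes as long as a camera call. They do not tell look-alikes from the thing itself.
- bot.spot_in(thing, picture): "xy" ([column, row] in pixels, amid what is visible of it).
- bot.tip_of(thing, picture): "xy" ([column, row] in pixels: a listed point, or the origin of a listed thing).
The state is a dict: "t": time; "q": joint angles; "joint_vel": joint speeds; "joint_torque": joint torques, N m; "eef_pos": TCP position; "tool_rot": TCP orientation; "contact_force": force on the tool from outside, world axes, zero at the start; "torque": the same for the moment, N m; "gripper_width": opening from 0.0 (shut) to 1.0 (fully open); "grasp_force": force on a finger pad.
Only numpy, scipy, OpenCV 4.12 (cv2) and the standard library are available. Lean on these libraries where they do the work, as an engineer would, in place of code of your own. Each camera call takes 0.05 s, during which the arm holds its last target. There are 200 camera calls.

## Working session

There is one attempt and no reset: what is moved stays moved. The work goes in short steps, Python scripts to look and compute and a tool call to move; the robot and the scene stay as the last step left them, time stands still between calls to the robot, and variables do not carry over. Pictures are saved under pics/ and viewed, at most 10 in all, crops included, and the job is handed in when it is done.

Besides the shell and the picture viewer there is one more tool, called after "Request:" in YAML: its name, and indented under it one key for each argument. jog_arm: Moves the arm, as the interface text tells. Its arguments: {"type":"object","properties":{"motion":{"type":"array"},"grip_force":{"type":"number"}},"required":["motion"]}

```bash
mkdir -p pics
cat > h.py <<'E'
import numpy as np, cv2
from scipy.spatial.transform import Rotation as R
from station import bot
def ray(p,xy,T=None):
    K=np.array(p["camera_matrix"]);T=np.array(p["T"]) if T is None else T
    d=T[:3,:3]@np.linalg.solve(K,[xy[0],xy[1],1]);return T[:3,3],d
def onz(p,xy,z,T=None):
    o,d=ray(p,xy,T);return o+d*(z-o[2])/d[2]
def toolT(o=None):
    o=o or bot.get_obs();q=o["tool_rot"];T=np.eye(4)
    T[:3,:3]=R.from_quat([q[1],q[2],q[3],q[0]]).as_matrix();T[:3,3]=o["eef_pos"];return T
def wristT(p,T0):return T0@np.array(p["tool_from_camera"])
def proj(p,X,T=None):
    T=np.array(p["T"]) if T is None else T
    c=np.linalg.inv(T)@np.r_[X,1];u=np.array(p["camera_matrix"])@c[:3];return u[:2]/u[2]
def save(n,img):cv2.imwrite(f"pics/{n}.png",cv2.cvtColor(img,cv2.COLOR_RGB2BGR))
E
python3 - <<'E'
from h import *
np.set_printoptions(precision=4,suppress=True)
print(bot.get_obs())
ims=[]
for c in("scene","top"):
    p=bot.read_camera(c);ims.append(p);save(c,p["pixels"]);print(c,p["T"],p["camera_matrix"])
    for t in("clip","wedge","rack","seat","dish","spice","sauce","can","carton","mallet","end_cap"):
        for f in("spot_in","tip_of"):
            try:print(t,f,[(np.round(r["xy"]).tolist(),round(r["score"],2),onz(p,r["xy"],0.2175 if t in("clip","seat") else 0).round(3)[:2].tolist()) for r in getattr(bot,f)(t,p)[:3]])
            except Exception as e:print(t,f,e)
E
```

```text
{'t': 0.0, 'q': array([ 1.0909,  0.4778,  0.0224,  1.5565, -0.0115,  1.1093, -0.0831]), 'joint_vel': array([-0.0008,  0.0008, -0.0009,  0.0014,  0.    ,  0.0023, -0.0003]), 'joint_torque': array([  0.0005, -59.6462,   1.6083, -28.1189,   0.0125,   0.0094,
         0.    ]), 'eef_pos': array([ 0.245 , -0.6283,  0.2303]), 'tool_rot': array([-0.0009,  0.9828,  0.1848, -0.0002]), 'contact_force': array([-0.5352,  0.086 , -0.1291]), 'torque': array([ 0.0518, -0.0213,  0.0326]), 'grasp_force': 0.0, 'gripper_width': 1.0026734860927673}
scene [[ 0.7628  0.4012 -0.507   1.4429]
 [ 0.6465 -0.46    0.6086 -1.1692]
 [ 0.0109 -0.7921 -0.6103  1.2194]
 [ 0.      0.      0.      1.    ]] [[602.8983   0.     330.1363]
 [  0.     602.8983 244.3682]
 [  0.       0.       1.    ]]
clip spot_in [([349.0, 195.0], 0.66, [0.495, 0.053]), ([365.0, 192.0], 0.44, [0.52, 0.104])]
clip tip_of [([346.0, 196.0], 0.57, [0.489, 0.046])]
wedge spot_in [([213.0, 276.0], 0.84, [0.26, -0.314]), ([246.0, 304.0], 0.73, [0.429, -0.335]), ([354.0, 327.0], 0.45, [0.725, -0.199])]
wedge tip_of [([243.0, 308.0], 0.79, [0.435,
[... 2423 characters left out ...]
6.0], 0.6, [0.789, -0.122])]
sauce spot_in [([383.0, 150.0], 0.56, [0.779, -0.247])]
sauce tip_of [([382.0, 156.0], 0.78, [0.762, -0.246])]
can spot_in [([337.0, 138.0], 0.95, [0.809, -0.119])]
can tip_of [([333.0, 146.0], 0.89, [0.789, -0.11])]
carton spot_in [([148.0, 318.0], 0.73, [0.306, 0.381])]
carton tip_of [([152.0, 316.0], 0.6, [0.313, 0.37])]
mallet spot_in [([229.0, 302.0], 0.76, [0.353, 0.164]), ([172.0, 178.0], 0.31, [0.69, 0.33])]
mallet tip_of [([219.0, 302.0], 0.71, [0.354, 0.191]), ([335.0, 146.0], 0.36, [0.787, -0.116])]
end_cap spot_in [([324.0, 194.0], 0.45, [0.654, -0.087]), ([490.0, 247.0], 0.39, [0.519, -0.543])]
end_cap tip_of [([322.0, 194.0], 0.64, [0.654, -0.082])]
```

View pics/top.png

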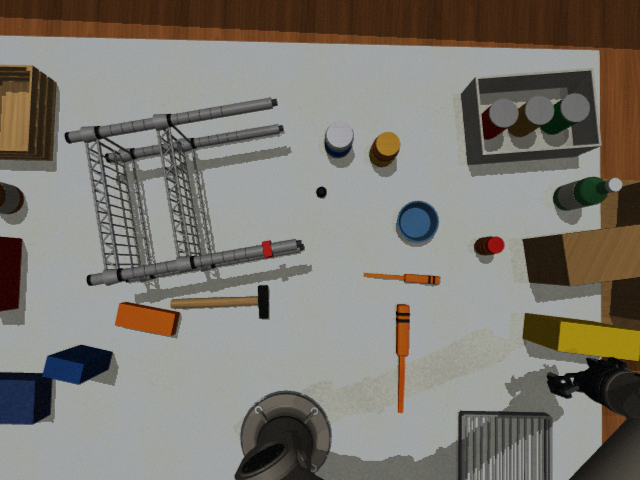

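View pics/scene.png

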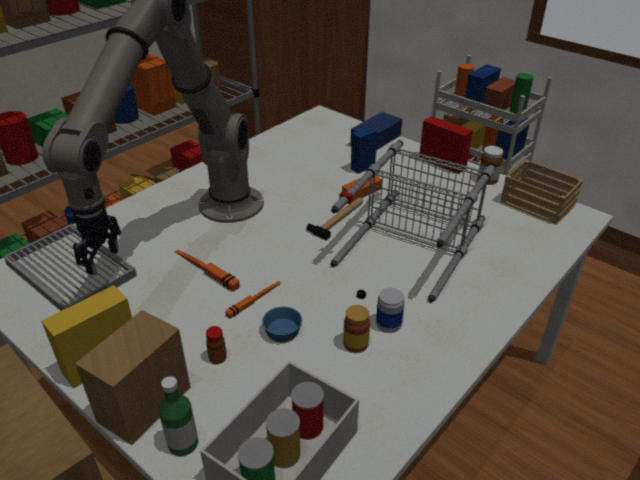

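Two wedges are in the top view: A at (402,305)–(401,412), about 290 mm long, and B at (364,274)–(440,280), about 205 mm. B fits the 204 mm given. The clip is at (267,249) on the near post, the dish at (417,221). I'll confirm B in a crop and measure it.

Run:
```python
from h import *
np.set_printoptions(precision=4,suppress=True)
p=bot.read_camera("top");im=p["pixels"]
hsv=cv2.cvtColor(im,cv2.COLOR_RGB2HSV)
m=cv2.inRange(hsv,(3,150,90),(20,255,255))
n,l,s,c=cv2.connectedComponentsWithStats(m)
for i in range(1,n):
    if s[i,4]<40:continue
    ys,xs=np.where(l==i);P=np.array([onz(p,(x,y),0.011)[:2] for x,y in zip(xs,ys)])
    mu=P.mean(0);d=np.linalg.svd(P-mu,full_matrices=False)[2][0];t=(P-mu)@d
    print(s[i],mu,"dir",d,"ends",mu+d*t.min(),mu+d*t.max(),np.ptp(t))
m=cv2.inRange(hsv[235:265,255:285],(0,150,60),(4,255,255))|cv2.inRange(hsv[235:265,255:285],(170,150,60),(180,255,255))
ys,xs=np.where(m>0);c=(xs.mean()+255,ys.mean()+235);print("clip px",c,onz(p,c,0.236))
# post ends
for q in((301,244),(195,264),(92,280)):print(q,onz(p,q,.225))
save("crop",cv2.resize(im[200:420,230:460],None,fx=2.5,fy=2.5,interpolation=cv2.INTER_CUBIC))
```

```text
[    0    17   640   166 10832] [ 0.9978 -0.3121] dir [-0.139  -0.9903] ends [1.1557 0.8128] [ 0.9049 -0.974 ] 1.8042929798540133
[376 132  24  24 437] [ 0.7956 -0.2572] dir [-0.7997 -0.6004] ends [ 0.8207 -0.2383] [ 0.7702 -0.2762] 0.06318751099376013
[364 273  65  10 330] [ 0.4321 -0.3025] dir [-0.053  -0.9986] ends [ 0.4375 -0.1995] [ 0.4284 -0.3725] 0.17325953002708505
[ 115  303   60   33 1315] [0.304  0.3853] dir [-0.1696 -0.9855] ends [0.3169 0.4606] [0.291  0.3101] 0.15274144824691738
[398 304  11   9  90] [ 0.3483 -0.3062] dir [ 0.0084 -1.    ] ends [ 0.3482 -0.2928] [ 0.3484 -0.3198] 0.027007024527713586
[397 322  12  91 673] [ 0.2133 -0.3052] dir [-0.9997  0.0263] ends [ 0.3115 -0.3078] [ 0.0737 -0.3015] 0.237854675316383
[602 405  24  38 440] [ 0.0576 -0.8633] dir [-0.9271  0.3749] ends [ 0.0896 -0.8763] [ 0.0061 -0.8425] 0.09007478705721855
clip px (np.float64(266.73643410852713), np.float64(248.8217054263566)) [0.4932 0.0409 0.236 ]
(301, 244) [ 0.5062 -0.0347  0.225 ]
(195, 264) [0.4558 0.2018 0.225 ]
(92, 280) [0.4148 0.4305 0.225 ]
```

View pics/crop.png

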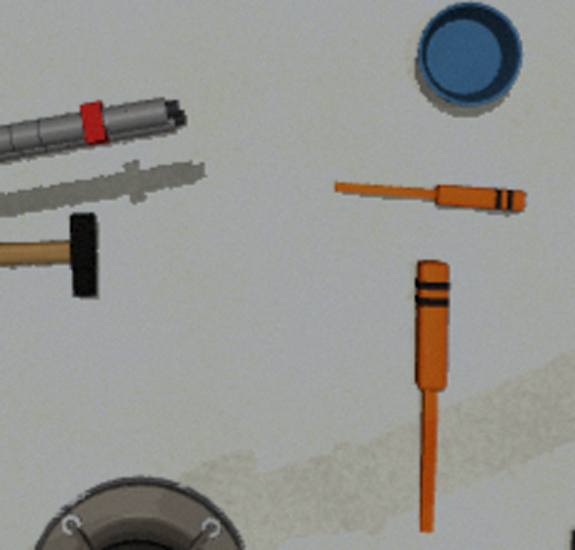

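B (crop (335–525,187–200), 205 mm) is the wedge meant; A is the larger look-alike. I'll go above B.

Request:
jog_arm:
  motion:
    - [0,0,-0.17,45,-31,0,85]
    - [0,0,-0.34,90,-62,0,85]
    - [0,0,-0.51,136,-94,10,85]
    - [0,0,-0.68,181,-125,40,85]
    - [0,0,-0.85,226,-156,70,85]
    - [0,0,-1.0,272,-188,90,85]
    - [0,0,-1.147,272,-188,90,85]
    - [0,0,-1.147,272,-188,90,85]
    - [0,0,-1.147,272,-188,90,85]

```text
t: 3.48
eef_pos: [0.4299, -0.3561, 0.1416]
tool_rot: [0.0, 0.727, 0.687, -0.0]
contact_force: [0.4, -1.0, -0.2]
gripper_width: 0.994
grasp_force: 0.0
```

```bash
cat > wv.py <<'E'
from h import *
np.set_printoptions(precision=4,suppress=True)
def look(name=None):
    o=bot.get_obs();T0=toolT(o);p=bot.read_camera("wrist");T=wristT(p,T0)
    if name:save(name,p["pixels"])
    return o,T0,p,T
E
python3 - <<'E'
from wv import *
o,T0,p,T=look("w1");print(o["eef_pos"],T0[:3,:3],o["q"],o["contact_force"]);print(p["tool_from_camera"],p["camera_matrix"])
im=p["pixels"];m=cv2.inRange(cv2.cvtColor(im,cv2.COLOR_RGB2HSV),(3,150,60),(20,255,255))
n,l,s,c=cv2.connectedComponentsWithStats(m)
for i in range(1,n):
    if s[i,4]<200:continue
    ys,xs=np.where(l==i);P=np.array([onz(p,(x,y),0.015,T)[:2] for x,y in zip(xs[::5],ys[::5])])
    mu=P.mean(0);d=np.linalg.svd(P-mu,full_matrices=False)[2][0];t=(P-mu)@d
    print(s[i],mu,"dir",d,"ends",mu+d*t.min(),mu+d*t.max(),np.ptp(t))
for t in("wedge",):
  for f in("spot_in","tip_of"):print(f,[(r["xy"],r["score"],onz(p,r["xy"],0.0 if f=="tip_of" else .015,T)) for r in getattr(bot,f)(t,p)])
E
```

```text
[ 0.4299 -0.3561  0.1416] [[ 0.0567  0.9984  0.0002]
 [ 0.9984 -0.0567 -0.0008]
 [-0.0007  0.0002 -1.    ]] [ 0.831   0.4103 -0.3148  1.9049  0.1658  0.8507  0.3742] [ 0.4188 -1.0409 -0.1907]
[[ 0.     -0.9604 -0.2785  0.0712]
 [ 1.      0.      0.0001  0.0008]
 [-0.0001 -0.2785  0.9604 -0.144 ]
 [ 0.      0.      0.      1.    ]] [[404.5849   0.     319.4332]
 [  0.     404.5849 238.1661]
 [  0.       0.       1.    ]]
[ 302    0   34  253 5561] [ 0.4333 -0.3039] dir [-0.0563 -0.9984] ends [ 0.4382 -0.2162] [ 0.4293 -0.3736] 0.1576384417489265
[ 167  135   48   52 2067] [ 0.3482 -0.3048] dir [-0.294  -0.9558] ends [ 0.3534 -0.2881] [ 0.3428 -0.3224] 0.035893996838723304
[139 138  20  50 664] [ 0.3206 -0.3052] dir [-0.0053 -1.    ] ends [ 0.3207 -0.2895] [ 0.3205 -0.3213] 0.03183899666119449
[   0  140  133   56 6338] [ 0.2641 -0.3054] dir [-0.9998 -0.022 ] ends [ 0.3069 -0.3044] [ 0.2181 -0.3064] 0.08873784953234311
[304 260  31   9 253] [ 0.429  -0.3826] dir [ 0.9987 -0.05  ] ends [ 0.4183 -0.3821] [ 0.4396 -0.3832] 0.021273522103845408
[304 277  31  16 477] [ 0.4278 -0.3981] dir [ 0.9929 -0.1186] ends [ 0.4173 -0.3968] [ 0.4389 -0.3994] 0.021812608743117377
spot_in [([319.1, 188.0], 0.93, array([ 0.4321, -0.3284,  0.015 ])), ([106.2, 166.5], 0.92, array([ 0.2922, -0.3061,  0.015 ]))]
tip_of [([117.9, 162.1], 0.94, array([ 0.293 , -0.3047,  0.    ])), ([321.9, 220.8], 0.67, array([ 0.4327, -0.3548,  0.    ]))]
```

View pics/w1.png

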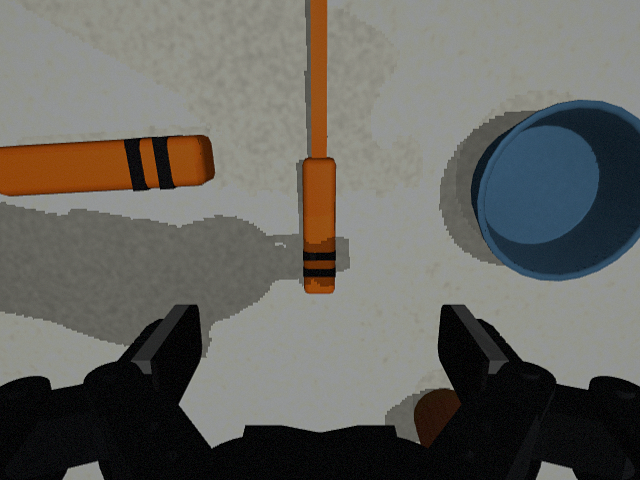

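The wedge's handle lies along tool x with its rear end at (320,293), centred under the gripper, and the dish is clear to the right. I'll descend with the fingers half closed.

Request:
jog_arm:
  motion:
    - [0,0,0,-3,0.5,40,38]
    - [0,0,0,-3,0.5,80,38]
    - [0,0,0,-3,0.5,110,38]
    - [0,0,0,-3,0.5,122,38]
    - [0,0,0,-3,0.5,130,38]
    - [0,0,0,-3,0.5,134,38]
    - [0,0,0,-3,0.5,136,38]
    - [0,0,0,-3,0.5,136,38]
  grip_force: 60

```text
t: 4.62
eef_pos: [0.431, -0.3582, 0.0058]
tool_rot: [0.0, 0.725, 0.688, 0.0]
contact_force: [-0.2, 0.9, -0.0]
gripper_width: 0.443
grasp_force: 0.0
```

Request:
jog_arm:
  motion:
    - [0,0,0,0,0,0,15]
    - [0,0,0,0,0,0,15]
    - [0,0,0,0,0,0,15]
    - [0,0,0,0,0,0,15]
    - [0,0,0,0,0,-10,15]
    - [0,0,0,0,0,-60,15]
    - [0,0,0,0,0,-120,15]
    - [0,0,0,0,0,-180,15]
    - [0,0,0,0,0,-240,15]
    - [0,0,0,0,0,-290,15]
  grip_force: 80

```text
t: 5.88
eef_pos: [0.4306, -0.3578, 0.2984]
tool_rot: [0.001, 0.725, 0.689, 0.0]
contact_force: [0.5, -0.7, -1.1]
gripper_width: 0.238
grasp_force: 78.8
```

Run:
```python
from wv import *
o,T0,p,T=look("w2");print(o["eef_pos"],T0[:3,:3],o["gripper_width"],o["grasp_force"],o["contact_force"])
im=p["pixels"];m=cv2.inRange(cv2.cvtColor(im,cv2.COLOR_RGB2HSV),(3,150,60),(20,255,255))
n,l,s,c=cv2.connectedComponentsWithStats(m)
for i in range(1,n):
    if s[i,4]>200:print(s[i])
    
for r in range(0,300,20):
    x=np.where(m[r,250:400]>0)[0]
    if len(x):print(r,x.min()+250,x.max()+250)
Tt=np.array(p["tool_from_camera"])
for X in ([.157+.003,0,-.003],[.157+.003,0,-.012],[.05,0,-.003],[.05,0,-.025]):print(X,proj(p,np.array(X),Tt))
# scene view: wedge side pitch
s_=bot.read_camera("scene");save("s2",s_["pixels"])
m=cv2.inRange(cv2.cvtColor(s_["pixels"],cv2.COLOR_RGB2HSV),(3,150,60),(20,255,255));n,l,s,c=cv2.connectedComponentsWithStats(m)
for i in range(1,n):
    if s[i,4]>30:print(s[i])
for X in ([0.43,-.355,.29],[.4385,-.20,.29]):print(proj(s_,np.array(X)))
```

```text
[ 0.4306 -0.3578  0.2984] [[ 0.0519  0.9987  0.0015]
 [ 0.9987 -0.0519 -0.0012]
 [-0.0011  0.0016 -1.    ]] 0.23752481552401203 78.82808446884155 [ 0.4692 -0.6908 -1.0893]
[  286     0    66   365 16849]
[205 129  13  32 322]
[222 128  28  33 777]
[   0  131  201   35 4278]
[403 323  34  28 368]
[291 379  58  15 784]
[ 292  407   57   26 1310]
0 301 333
20 301 333
40 302 334
60 302 334
80 302 334
100 303 333
120 303 333
140 303 333
160 304 333
180 304 333
200 286 351
220 286 351
240 287 350
260 287 350
280 288 350
[0.16, 0, -0.003] [ 316.2791 -216.899 ]
[0.16, 0, -0.012] [ 316.0163 -245.4933]
[0.05, 0, -0.003] [316.9485 184.0559]
[0.05, 0, -0.025] [316.5206 195.1649]
[ 124   53   53   60 1445]
[457  63  17  33 266]
[487  78  28  14 230]
[ 68  91  40  18 381]
[   0  121  202  118 5090]
[459 125  15   8  31]
[487 128  10  17  89]
[489 158  13   4  31]
[371 176  10  10  67]
[342 180  16  12  71]
[349 181  21  24 150]
[238 200  38  24 195]
[216 224   8  10  63]
[597 241  13  10  33]
[176 250  63  41 490]
[  407   255   233   225 21868]
[513 297  40  55 613]
[347 306  22  24 377]
[ 32 369  10  11  38]
[ 76 428  13  15  36]
[ 97 455  23  25 107]
[232.0769 227.2134]
[275.976  203.5755]
```

View pics/w2.png

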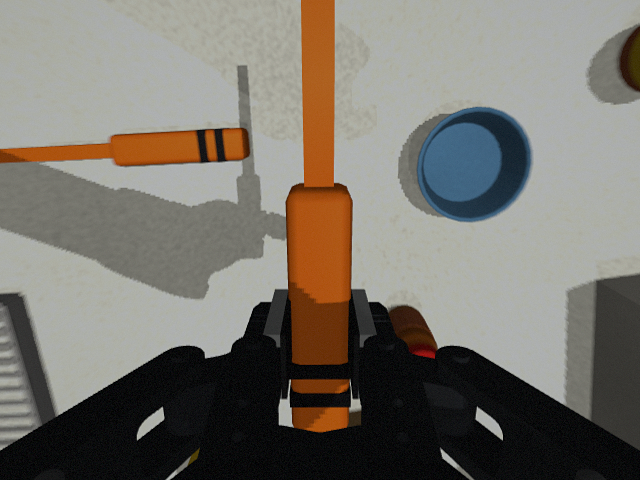

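Wedge is held straight (blade centred at column ~318), and its tip is out of the wrist view. Next I'll move beside the clip, yawed to the post, to take one close measurement of post and clip.

Request:
jog_arm:
  motion:
    - [0,0,0,40,12,-40,15]
    - [0,0,-0.05,90,28,-62,15]
    - [0,0,-0.1,145,46,-62,15]
    - [0,0,-0.15,200,64,-62,15]
    - [0,0,-0.2,255,82,-62,15]
    - [0,0,-0.246,310,100,-62,15]
    - [0,0,-0.246,345,112,-62,15]
    - [0,0,-0.246,357,114.6,-62,15]
    - [0,0,-0.246,357,114.6,-62,15]
    - [0,0,-0.246,357,114.6,-62,15]

```text
t: 7.22
eef_pos: [0.5633, -0.0094, 0.357]
tool_rot: [0.0, 0.636, 0.771, -0.001]
contact_force: [0.3, -0.1, -1.3]
gripper_width: 0.236
grasp_force: 78.8
```

Run:
```python
from wv import *
o,T0,p,T=look("w3");print(o["t"],o["eef_pos"],T0[:3,:3],o["q"],o["contact_force"])
im=p["pixels"];hsv=cv2.cvtColor(im,cv2.COLOR_RGB2HSV)
m=cv2.inRange(hsv,(0,150,50),(3,255,255))|cv2.inRange(hsv,(170,150,50),(180,255,255))
n,l,s,c=cv2.connectedComponentsWithStats(m)
for i in range(1,n):
    if s[i,4]>200:
        cnt=cv2.findContours((l==i).astype(np.uint8),0,2)[0][0];r=cv2.minAreaRect(cnt);print(s[i],c[i],r,onz(p,c[i],.2368,T));print(np.array([onz(p,b,.2368,T) for b in cv2.boxPoints(r)]))
for t in("clip","seat"):print(t,[(r["xy"],r["score"],onz(p,r["xy"],.2175,T)) for r in bot.tip_of(t,p)])
```

```text
7.225 [ 0.5633 -0.0094  0.357 ] [[-0.1902  0.9817 -0.0007]
 [ 0.9817  0.1902 -0.0011]
 [-0.0009 -0.0009 -1.    ]] [ 0.4009  0.2534 -0.6045  1.6272  0.149   1.3082 -0.0362] [ 0.2868 -0.1286 -1.2662]
[ 200  121   66   29 1715] [231.2111 134.9848] ((232.49996948242188, 135.0), (27.999996185302734, 64.99998474121094), 90.0) [0.4974 0.0412 0.2368]
[[0.4771 0.046  0.2368]
 [0.5172 0.0537 0.2368]
 [0.5198 0.0367 0.2368]
 [0.479  0.0288 0.2368]]
clip [([230.8, 136.9], 0.58, array([0.4934, 0.0385, 0.2175]))]
seat []
```

View pics/w3.png

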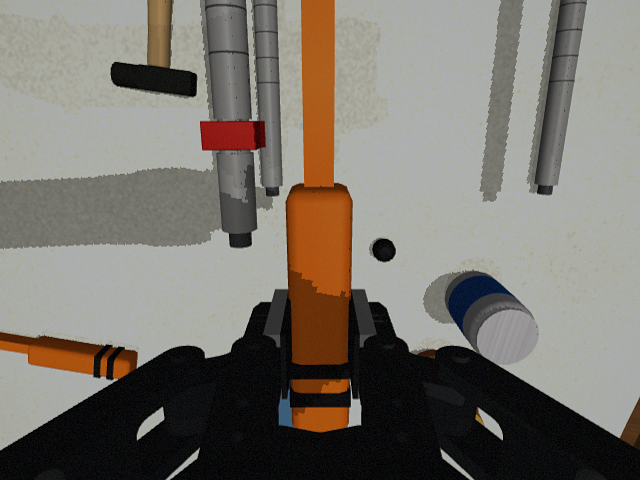

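Close view: the clip's crown top spans about (201–256, 121–150), its post runs (210–245, 0) to (222–257, 232), and the foot is at (240,240). Next I'll measure the post axis from edge profiles.

Run:
```python
from wv import *
im=cv2.imread("pics/w3.png",0).astype(int)
for r in (30,70,100,118,160,170,225):print(r,im[r,198:262].tolist())
print([im[135,196:270].tolist(),cv2.imread("pics/w3.png")[135,196:270,2].tolist()])
print(cv2.imread("pics/w3.png")[112:160,228,2].tolist())
```

```text
30 [169, 166, 166, 167, 94, 98, 96, 99, 100, 60, 75, 81, 86, 89, 93, 93, 97, 96, 101, 103, 106, 107, 107, 112, 115, 118, 120, 127, 127, 128, 122, 118, 116, 112, 110, 107, 103, 105, 104, 103, 98, 93, 93, 89, 86, 79, 77, 68, 44, 107, 175, 168, 165, 167, 124, 125, 83, 60, 79, 84, 87, 90, 91, 94]
70 [172, 171, 170, 169, 169, 167, 170, 167, 94, 97, 99, 103, 61, 74, 81, 87, 90, 94, 94, 97, 99, 103, 103, 105, 112, 110, 115, 117, 123, 125, 130, 134, 128, 124, 122, 114, 110, 108, 105, 105, 106, 104, 100, 98, 90, 90, 87, 80, 77, 67, 58, 106, 169, 163, 163, 166, 147, 96, 73, 68, 79, 91, 93, 98]
100 [160, 167, 172, 172, 170, 167, 171, 171, 172, 96, 100, 98, 98, 101, 69, 71, 78, 86, 91, 95, 94, 100, 98, 104, 105, 106, 110, 113, 114, 118, 120, 124, 129, 134, 129, 124, 120, 115, 112, 108, 105, 103, 106, 100, 100, 96, 91, 89, 84, 78, 73, 65, 63, 169, 162, 164, 170, 173, 171, 102, 55, 77, 86, 94]
118 [173, 173, 174, 172, 172, 174, 172, 173, 169, 174, 136, 136, 114, 112, 112, 103, 73, 83, 87, 85, 90, 94, 91, 94, 101, 116, 107, 109, 114, 114, 117, 113, 125, 126, 130, 127, 126, 116, 114, 101, 100, 97, 9
[... 1206 characters left out ...]
62, 61, 65, 59, 65, 63, 66, 63, 28, 19, 20, 13, 20, 15, 25, 27, 30, 23, 32, 89, 110, 111, 116, 122], [173, 173, 172, 174, 173, 113, 144, 142, 142, 142, 144, 142, 143, 145, 141, 141, 141, 143, 143, 143, 143, 144, 143, 145, 147, 144, 143, 143, 143, 143, 143, 143, 148, 146, 145, 145, 145, 145, 144, 144, 147, 148, 144, 147, 147, 145, 150, 146, 147, 147, 147, 146, 148, 144, 148, 147, 150, 148, 72, 52, 50, 45, 50, 49, 64, 77, 76, 74, 73, 100, 109, 112, 117, 123]]
[116, 120, 120, 119, 116, 117, 119, 122, 111, 92, 140, 151, 145, 145, 146, 145, 148, 146, 147, 145, 144, 146, 144, 148, 144, 144, 145, 144, 144, 145, 143, 145, 142, 146, 143, 143, 139, 109, 94, 123, 122, 122, 115, 113, 109, 111, 110, 113]
```

```bash
cat > geo.py <<'E'
import numpy as np
E
python3 - <<'E'
from wv import *
o=bot.get_obs();T0=toolT(o);p=bot.read_camera("wrist");T=wristT(p,T0)
A=[]
for r,a,b in((30,206.5,247),(70,209.5,249),(100,211.5,250.5),(160,216.5,253.5),(225,221.3,256.7)):
    A.append((onz(p,(a,r),.2175,T)+onz(p,(b,r),.2175,T))/2);print(A[-1],np.linalg.norm(onz(p,(a,r),.2175,T)-onz(p,(b,r),.2175,T)))
A=np.array(A)[:,:2];mu=A.mean(0);d=np.linalg.svd(A-mu)[2][0];d*=np.sign(d[1]);print("post dir",d,np.degrees(np.arctan2(d[1],d[0])),(A-mu)@[-d[1],d[0]])
c=onz(p,(227,134.8),.2368,T)[:2];print("crown c",c,"lateral off",(c-mu)@[d[1],-d[0]])
s=mu+d*((c-mu)@d);print("seat",s)
Tt=np.array(p["tool_from_camera"])
# blade axis in tool frame: blade centre cols at rows, assume plane z=-0.007 (blade top)
for r,a,b in((0,301,333),(60,302,334),(180,304,333)):print((onz(p,(a-.5,r),-.006,Tt)+onz(p,(b+.5,r),-.006,Tt))/2)
# wanted tcp for wedge origin at (along, under height) given b pitch
print("tool yaw",np.degrees(np.arctan2(T0[1,0],T0[0,0])))
for al in(-.197,):
    w=s+d*al;print("wedge origin",w)
E
```

```text
[0.4825 0.104  0.2175] 0.025739463381993722
[0.4871 0.0808 0.2175] 0.02574761858238917
[0.4907 0.0627 0.2175] 0.025920172624515736
[0.4985 0.0241 0.2175] 0.025594650754593114
[ 0.5075 -0.0214  0.2175] 0.025620760704677063
post dir [-0.196   0.9806] 101.30299147721733 [-0.     -0.      0.0001 -0.0001  0.    ]
crown c [0.495  0.0413] lateral off -1.8564576177335356e-05
seat [0.495  0.0413]
[ 0.1062  0.0002 -0.006 ]
[ 0.0894  0.0005 -0.006 ]
[ 0.0516  0.0007 -0.006 ]
tool yaw 100.97386935810911
wedge origin [ 0.5336 -0.1519]
```

Request:
jog_arm:
  motion:
    - [0,0,0,-50,-20,0,15]
    - [0,0,0,-100,-42,0,15]
    - [0,0,-0.005,-133.7,-56.3,0,15]
    - [0,-0.04,-0.005,-133.7,-56.3,30,15]
    - [0,-0.08,-0.005,-133.7,-56.3,60,15]
    - [0,-0.08,-0.005,-133.7,-56.3,85,15]
    - [0,-0.08,-0.005,-133.7,-56.3,98,15]
    - [0,-0.08,-0.005,-133.7,-56.3,101,15]
    - [0,-0.08,-0.005,-133.7,-56.3,101,15]
  grip_force: 100

```text
t: 8.55
eef_pos: [0.5347, -0.1497, 0.257]
tool_rot: [0.031, 0.633, 0.773, -0.025]
contact_force: [0.1, 0.0, -1.3]
gripper_width: 0.228
grasp_force: 102.9
```

Run:
```python
from wv import *
o,T0,p,T=look();print(o["t"],o["eef_pos"],T0[:3,:3],o["q"],o["contact_force"],o["torque"])
s=np.array([.495,.0413]);d=np.array([-.196,.9806]);e=o["eef_pos"][:2]-s;print("along",e@d,"right",e@[d[1],-d[0]],"yaw",np.degrees(np.arctan2(T0[1,0],T0[0,0])))
p=bot.read_camera("scene");save("s3",cv2.resize(p["pixels"][170:270,270:400],None,fx=6,fy=6,interpolation=cv2.INTER_CUBIC))
```

```text
8.55 [ 0.5347 -0.1497  0.257 ] [[-0.1965  0.9804  0.0167]
 [ 0.9772  0.1972 -0.0786]
 [-0.0803  0.0008 -0.9968]] [ 0.5505  0.2823 -0.5232  1.8144  0.248   1.0736  0.1266] [ 0.1275  0.0087 -1.2685] [0.0745 0.0065 0.0028]
along -0.19509388526767366 right 0.0014910665684662989 yaw 101.3705666864847
```

View pics/s3.png

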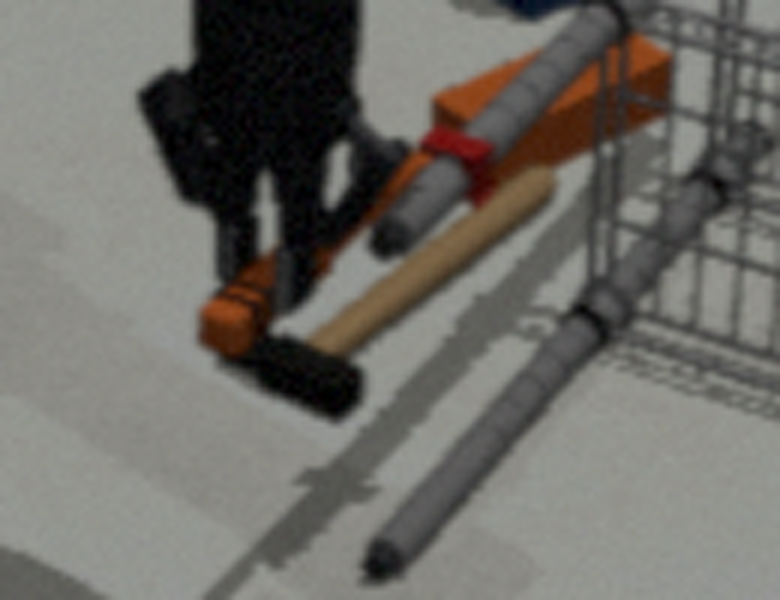

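The blade lies above the post, pointing at the clip, with the tip just short of it. I'll correct 1.6 mm sideways and feel downward.

Request:
jog_arm:
  motion:
    - [0,0,0,0.3,-1.6,4,15]
    - [0,0,0,0.6,-1.6,8,15]
    - [0,0,0,0.7,-1.6,9,15]
    - [0,0,0,0.7,-1.6,9,15]

```text
t: 9.15
eef_pos: [0.5326, -0.1497, 0.2472]
tool_rot: [0.031, 0.633, 0.773, -0.025]
contact_force: [-0.3, -0.7, -0.0]
gripper_width: 0.229
grasp_force: 102.9
```

Request:
jog_arm:
  motion:
    - [0,0,0,0,0,0.5,15]
    - [0,0,0,0.1,0,1,15]
    - [0,0,0,0.1,0,1.5,15]
    - [0,0,0,0.1,0,1.5,15]

```text
t: 9.65
eef_pos: [0.5327, -0.1498, 0.2458]
tool_rot: [0.031, 0.633, 0.773, -0.025]
contact_force: [-0.1, 0.8, -0.7]
gripper_width: 0.226
grasp_force: 102.9
```

Request:
jog_arm:
  motion:
    - [0,0,0,0,0,0.5,15]
    - [0,0,0,0.1,0,1,15]
    - [0,0,0,0.1,0,1.5,15]
    - [0,0,0,0.1,0,1.5,15]

```text
t: 10.15
eef_pos: [0.5326, -0.1498, 0.2442]
tool_rot: [0.031, 0.633, 0.773, -0.025]
contact_force: [-0.1, -0.6, -2.1]
gripper_width: 0.226
grasp_force: 102.9
```

Request:
jog_arm:
  motion:
    - [0,0,0,0,0,0.5,15]
    - [0,0,0,0.1,0,1,15]
    - [0,0,0,0.1,0,1,15]

```text
t: 10.52
eef_pos: [0.5326, -0.1498, 0.2432]
tool_rot: [0.031, 0.633, 0.773, -0.025]
contact_force: [0.3, -0.1, -1.2]
gripper_width: 0.226
grasp_force: 102.9
```

Request:
jog_arm:
  motion:
    - [0,0,0,0,0,0.5,15]
    - [0,0,0,0.1,0,1,15]
    - [0,0,0,0.1,0,1,15]

```text
t: 10.9
eef_pos: [0.5326, -0.1498, 0.2422]
tool_rot: [0.031, 0.633, 0.773, -0.025]
contact_force: [-0.8, 0.2, -0.8]
gripper_width: 0.225
grasp_force: 102.9
```

```bash
cat > f.py <<'E'
from h import *
np.set_printoptions(precision=3,suppress=True)
s=np.array([.495,.0413]);d=np.array([-.196,.9806])
F=[]
for _ in range(5):
    bot.read_camera("top");o=bot.get_obs();F.append(np.r_[o["contact_force"],o["torque"]])
T=toolT(o);F=np.mean(F,0);f=T[:3,:3].T@F[:3];m=T[:3,:3].T@F[3:];e=o["eef_pos"][:2]-s
print("t",o["t"],"F",F[:3],"along",F[:2]@d,"Mtool",m,"TCP along",(e@d*1e3).round(1),"right",(e@[d[1],-d[0]]*1e3).round(2),"z",(o["eef_pos"][2]*1e3).round(2),"pitch",np.arcsin(-T[2,0]).round(3),"yaw",np.degrees(np.arctan2(T[1,0],T[0,0])).round(2),o["gripper_width"])
E
python3 f.py
```

```text
t 11.15 F [ 0.491 -0.145 -0.877] along -0.23898509179532165 Mtool [ 0.034  0.086 -0.005] TCP along -194.8 right -0.51 z 242.26 pitch 0.08 yaw 101.4 0.22749104886039007
```

Request:
jog_arm:
  motion:
    - [0,0,0,0,0,0.5,15]
    - [0,0,0,0.1,0,1,15]
    - [0,0,0,0.1,0,1,15]

```text
t: 11.52
eef_pos: [0.5326, -0.1498, 0.2412]
tool_rot: [0.031, 0.633, 0.773, -0.025]
contact_force: [0.4, 0.2, -1.0]
gripper_width: 0.226
grasp_force: 102.9
```

```bash
python3 f.py
```

```text
t 11.775 F [ 0.164  0.188 -0.689] along 0.15242664067433812 Mtool [ 0.005  0.093 -0.003] TCP along -194.8 right -0.51 z 241.29 pitch 0.08 yaw 101.4 0.22766171645052866
```

Request:
jog_arm:
  motion:
    - [0,0,0,0,0,0.5,15]
    - [0,0,0,0.1,0,1,15]
    - [0,0,0,0.1,0,1,15]

```text
t: 12.15
eef_pos: [0.5327, -0.1497, 0.2402]
tool_rot: [0.031, 0.633, 0.773, -0.025]
contact_force: [0.1, -0.6, -0.5]
gripper_width: 0.223
grasp_force: 103.0
```

```bash
python3 f.py
```

```text
t 12.4 F [-0.032  0.06  -0.656] along 0.06478747302478417 Mtool [0.012 0.086 0.003] TCP along -194.7 right -0.53 z 240.27 pitch 0.08 yaw 101.4 0.2261401592416416
```

Request:
jog_arm:
  motion:
    - [0,0,0,0,0,0.5,15]
    - [0,0,0,0.1,0,1,15]
    - [0,0,0,0.1,0,1,15]

```text
t: 12.78
eef_pos: [0.5328, -0.1498, 0.2394]
tool_rot: [0.031, 0.633, 0.773, -0.025]
contact_force: [0.4, -0.7, 0.4]
gripper_width: 0.233
grasp_force: 103.1
```

```bash
python3 f.py
```

```text
t 13.025 F [ 0.091 -1.085  0.604] along -1.0820676106243972 Mtool [ 0.028  0.119 -0.003] TCP along -194.8 right -0.43 z 239.34 pitch 0.08 yaw 101.39 0.22617201177450433
```

Request:
jog_arm:
  motion:
    - [0,0,0,0,0,0.5,15]
    - [0,0,0,0.1,0,1,15]
    - [0,0,0,0.1,0,1,15]

```text
t: 13.4
eef_pos: [0.5328, -0.1498, 0.2384]
tool_rot: [0.031, 0.633, 0.773, -0.025]
contact_force: [-0.9, -1.4, 3.2]
gripper_width: 0.223
grasp_force: 103.4
```

```bash
python3 f.py
```

```text
t 13.65 F [ 0.116 -1.432  2.722] along -1.4272655900755196 Mtool [ 0.004  0.198 -0.021] TCP along -194.7 right -0.38 z 238.36 pitch 0.08 yaw 101.4 0.22664109455916778
```

Contact felt at TCP z ≈ 240 mm, so the bend is about 0.08 rad, and the arm is soft at about 2 N/mm. I'll pitch slightly more, lighten the press, and start sliding.

Request:
jog_arm:
  motion:
    - [0,-0.007,0,-0.1,0,-1.4,15]
    - [0,-0.015,0,-0.2,0,-2.8,15]
    - [0,-0.015,0,1.8,0,-3.0,15]
    - [0,-0.015,0,3.8,0,-3.2,15]
    - [0,-0.015,0,5.8,0,-3.3,15]
    - [0,-0.015,0,7.8,0,-3.5,15]
    - [0,-0.015,0,9.8,0,-3.7,15]
    - [0,-0.015,0,11.8,0,-3.9,15]

```text
t: 14.65
eef_pos: [0.5302, -0.1378, 0.2412]
tool_rot: [0.037, 0.633, 0.773, -0.03]
contact_force: [-0.3, -0.6, 1.0]
gripper_width: 0.225
grasp_force: 103.3
```

```bash
python3 f.py
```

```text
t 14.9 F [-0.058  0.181  1.003] along 0.18847979952212596 Mtool [ 0.007  0.436 -0.02 ] TCP along -182.2 right -0.54 z 241.1 pitch 0.095 yaw 101.42 0.22931716055847387
```

Request:
jog_arm:
  motion:
    - [0,0,0,2,0,-0.2,15]
    - [0,0,0,4,0,-0.4,15]
    - [0,0,0,6,0,-0.6,15]
    - [0,0,0,8,0,-0.8,15]
    - [0,0,0,10,0,-0.95,15]
    - [0,0,0,12,0,-1.15,15]
    - [0,0,0,14,0,-1.35,15]

```text
t: 15.78
eef_pos: [0.5275, -0.1239, 0.2412]
tool_rot: [0.037, 0.633, 0.773, -0.03]
contact_force: [0.0, -1.1, 0.6]
gripper_width: 0.226
grasp_force: 103.3
```

```bash
python3 f.py
```

```text
t 16.025 F [-0.108  0.441  1.12 ] along 0.4535800773769819 Mtool [-0.003  0.43   0.009] TCP along -168.2 right -0.55 z 241.14 pitch 0.095 yaw 101.41 0.23112013567302356
```

Request:
jog_arm:
  motion:
    - [0,0,0,1.5,0,-0.15,15]
    - [0,0,0,3,0,-0.3,15]
    - [0,0,0,4.5,0,-0.45,15]
    - [0,0,0,6,0,-0.6,15]
    - [0,0,0,7.5,0,-0.7,15]
    - [0,0,0,9,0,-0.85,15]

```text
t: 16.77
eef_pos: [0.5257, -0.1157, 0.2413]
tool_rot: [0.037, 0.633, 0.773, -0.03]
contact_force: [0.2, -3.4, 0.8]
gripper_width: 0.225
grasp_force: 103.3
```

```bash
python3 f.py
```

```text
t 17.025 F [ 0.443 -3.001  0.75 ] along -3.02952116043405 Mtool [ 0.001 -0.413 -0.007] TCP along -159.7 right -0.57 z 241.23 pitch 0.095 yaw 101.39 0.2284042947125254
```

Request:
jog_arm:
  motion:
    - [0,0,0,1,0,-0.1,15]
    - [0,0,0,2,0,-0.2,15]
    - [0,0,0,3,0,-0.3,15]

```text
t: 17.4
eef_pos: [0.5251, -0.1124, 0.2412]
tool_rot: [0.037, 0.633, 0.773, -0.03]
contact_force: [0.6, -4.6, 0.8]
gripper_width: 0.229
grasp_force: 103.3
```

```bash
python3 f.py;python3 - <<'E'
from wv import *
o,T0,p,T=look("w4")
s=bot.read_camera("scene");top=bot.read_camera("top")
a=cv2.resize(p["pixels"][0:200,220:420],(600,600),interpolation=cv2.INTER_CUBIC)
b=cv2.resize(s["pixels"][175:235,320:360],(200,300),interpolation=cv2.INTER_CUBIC)
c=cv2.resize(top["pixels"][230:270,250:290],(200,300),interpolation=cv2.INTER_CUBIC)
save("w4",np.hstack([a,np.vstack([b,c])]))
E
```

```text
t 17.65 F [ 0.981 -4.391  1.086] along -4.498318565836666 Mtool [ 0.003 -0.619  0.01 ] TCP along -156.5 right -0.59 z 241.2 pitch 0.095 yaw 101.4 0.22514690045751515
```

View pics/w4.png

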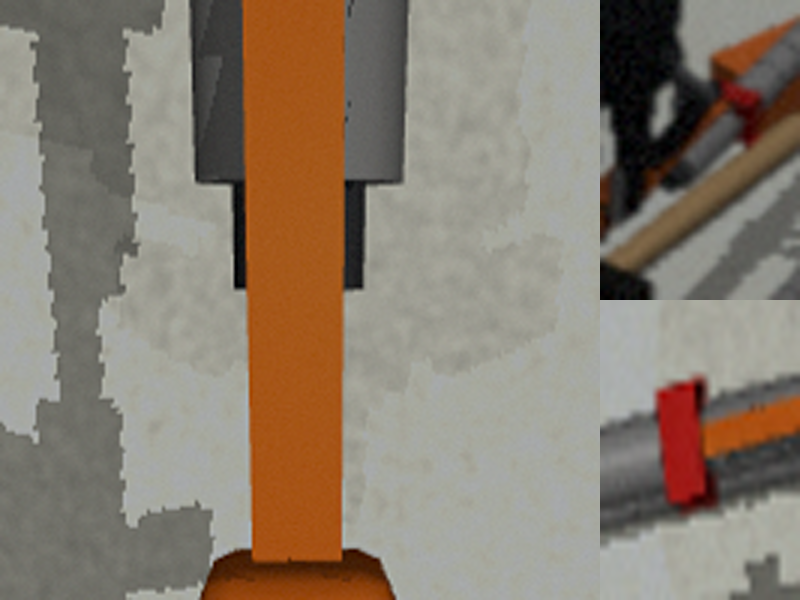

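The blade is centred on the post and reaches the clip's near edge; the axial force rises gently, about 0.5 N/mm as on a ramp. I'll continue in small steps.

Request:
jog_arm:
  motion:
    - [0,0,0,1.2,0,-0.1,15]
    - [0,0,0,2.4,0,-0.2,15]
    - [0,0,0,3.6,0,-0.3,15]
    - [0,0,0,4.8,0,-0.4,15]
    - [0,0,0,6,0,-0.55,15]

```text
t: 18.42
eef_pos: [0.524, -0.1071, 0.2413]
tool_rot: [0.037, 0.633, 0.773, -0.03]
contact_force: [1.4, -7.3, 2.0]
gripper_width: 0.224
grasp_force: 103.3
```

```bash
python3 f.py
```

```text
t 18.675 F [ 1.21  -5.657  1.609] along -5.784131485388282 Mtool [-0.012 -0.909 -0.011] TCP along -151.0 right -0.64 z 241.27 pitch 0.096 yaw 101.38 0.2290455246758407
```

Request:
jog_arm:
  motion:
    - [0,0,0,1.2,0,-0.1,15]
    - [0,0,0,2.4,0,-0.2,15]
    - [0,0,0,3.6,0,-0.3,15]
    - [0,0,0,4.8,0,-0.45,15]
    - [0,0,0,6,0,-0.6,15]

```text
t: 19.3
eef_pos: [0.5228, -0.1018, 0.2414]
tool_rot: [0.037, 0.633, 0.773, -0.031]
contact_force: [1.5, -6.3, 1.0]
gripper_width: 0.225
grasp_force: 103.3
```

```bash
python3 f.py
```

```text
t 19.55 F [ 1.832 -7.246  1.629] along -7.464278564624237 Mtool [-0.026 -1.239 -0.017] TCP along -145.6 right -0.74 z 241.36 pitch 0.096 yaw 101.34 0.22728617765312237
```

Request:
jog_arm:
  motion:
    - [0,0,0,0.1,0,-0.8,15]
    - [0,0,0,1.2,0.2,-1.4,15]
    - [0,0,0,2.4,0.2,-1.5,15]
    - [0,0,0,3.6,0.2,-1.6,15]
    - [0,0,0,4.8,0.2,-1.7,15]
    - [0,0,0,6,0.2,-1.8,15]

```text
t: 20.3
eef_pos: [0.5215, -0.0957, 0.2423]
tool_rot: [0.037, 0.633, 0.773, -0.031]
contact_force: [3.1, -7.6, 0.1]
gripper_width: 0.227
grasp_force: 103.1
```

```bash
python3 f.py
```

```text
t 20.55 F [ 1.605 -6.87  -0.266] along -7.050967409184984 Mtool [-0.002 -1.371  0.002] TCP along -139.4 right -0.85 z 242.24 pitch 0.096 yaw 101.36 0.22582440279527738
```

Request:
jog_arm:
  motion:
    - [0,0,0,1.2,0.1,-0.1,15]
    - [0,0,0,2.4,0.2,-0.2,15]
    - [0,0,0,3.6,0.3,-0.3,15]
    - [0,0,0,4.8,0.3,-0.45,15]
    - [0,0,0,6,0.3,-0.6,15]
    - [0,0,0,7.2,0.3,-0.7,15]

```text
t: 21.3
eef_pos: [0.5202, -0.0878, 0.2421]
tool_rot: [0.037, 0.633, 0.773, -0.031]
contact_force: [0.5, -5.5, 0.2]
gripper_width: 0.226
grasp_force: 103.1
```

```bash
python3 f.py
```

```text
t 21.55 F [ 0.937 -4.914 -0.008] along -5.002441201850796 Mtool [ 0.027 -0.885  0.004] TCP along -131.2 right -0.52 z 242.13 pitch 0.095 yaw 101.4 0.22742044547986753
```

Request:
jog_arm:
  motion:
    - [0,0,0,1.2,0,-0.1,15]
    - [0,0,0,2.4,0,-0.2,15]
    - [0,0,0,3.6,0,-0.3,15]
    - [0,0,0,4.8,0,-0.45,15]
    - [0,0,0,6,0,-0.6,15]
    - [0,0,0,7.2,0,-0.7,15]

```text
t: 22.3
eef_pos: [0.5189, -0.0814, 0.2422]
tool_rot: [0.037, 0.633, 0.773, -0.031]
contact_force: [1.5, -7.7, -0.6]
gripper_width: 0.226
grasp_force: 103.0
```

```bash
python3 f.py
```

```text
t 22.55 F [ 1.473 -7.177 -0.334] along -7.326577825429917 Mtool [-0.02  -1.297 -0.021] TCP along -124.8 right -0.64 z 242.19 pitch 0.096 yaw 101.36 0.22628838338100582
```

Request:
jog_arm:
  motion:
    - [0,0,0,1.2,0,-0.1,15]
    - [0,0,0,2.4,0.1,-0.2,15]
    - [0,0,0,3.6,0.1,-0.3,15]
    - [0,0,0,4.8,0.1,-0.45,15]
    - [0,0,0,6,0.1,-0.6,15]
    - [0,0,0,6,0.1,-0.6,15]

```text
t: 23.3
eef_pos: [0.5177, -0.0749, 0.2422]
tool_rot: [0.037, 0.633, 0.773, -0.031]
contact_force: [0.3, -6.2, -0.1]
gripper_width: 0.225
grasp_force: 103.0
```

```bash
python3 f.py
```

```text
t 23.55 F [ 1.184 -5.832 -0.683] along -5.950782873969658 Mtool [-0.003 -1.093  0.026] TCP along -118.4 right -0.56 z 242.16 pitch 0.096 yaw 101.38 0.2282364489023654
```

Request:
jog_arm:
  motion:
    - [0,0,0,1.2,0,-0.1,15]
    - [0,0,0,2.4,0,-0.2,15]
    - [0,0,0,3.6,0,-0.3,15]
    - [0,0,0,4.8,0,-0.45,15]
    - [0,0,0,6,0,-0.6,15]
    - [0,0,0,7.2,0,-0.7,15]

```text
t: 24.3
eef_pos: [0.5162, -0.0677, 0.2421]
tool_rot: [0.037, 0.633, 0.773, -0.031]
contact_force: [1.8, -5.8, -0.4]
gripper_width: 0.226
grasp_force: 103.0
```

```bash
cat >> f.py <<'E'
def red(im):
    h=cv2.cvtColor(im,cv2.COLOR_RGB2HSV);m=cv2.inRange(h,(0,150,50),(3,255,255))|cv2.inRange(h,(170,150,50),(180,255,255));return m
for c,(y0,y1,x0,x1) in dict(top=(225,275,240,330),scene=(170,235,310,380),wrist=(0,200,200,440)).items():
    p=bot.read_camera(c);m=red(p["pixels"])[y0:y1,x0:x1];ys,xs=np.where(m>0)
    if len(xs):print(c,len(xs),"cols",xs.min()+x0,xs.max()+x0,"rows",ys.min()+y0,ys.max()+y0,"mean",xs.mean()+x0,ys.mean()+y0)
E
python3 f.py
```

```text
t 24.55 F [ 1.127 -5.427 -0.851] along -5.542988599752126 Mtool [ 0.003 -0.963 -0.004] TCP along -110.9 right -0.61 z 242.06 pitch 0.095 yaw 101.4 0.22828957961795274
top 35 cols 259 262 rows 242 257 mean 260.62857142857143 249.42857142857142
scene 39 cols 342 352 rows 190 201 mean 349.9230769230769 195.2051282051282
wrist 1460 cols 256 382 rows 0 24 mean 318.46027397260275 10.51095890410959
```

Request:
jog_arm:
  motion:
    - [0,0,0,1.2,0,-0.1,15]
    - [0,0,0,2.4,0.1,-0.2,15]
    - [0,0,0,3.6,0.1,-0.3,15]
    - [0,0,0,4.8,0.1,-0.45,15]
    - [0,0,0,6,0.1,-0.6,15]
    - [0,0,0,7.2,0.1,-0.7,15]

```text
t: 25.45
eef_pos: [0.515, -0.0598, 0.2423]
tool_rot: [0.036, 0.633, 0.773, -0.03]
contact_force: [-0.2, -4.7, -2.1]
gripper_width: 0.23
grasp_force: 102.9
```

```bash
python3 f.py
```

```text
t 25.7 F [ 0.011 -2.959 -1.618] along -2.9035924455160207 Mtool [ 0.093 -0.495 -0.032] TCP along -102.8 right -0.09 z 242.36 pitch 0.094 yaw 101.43 0.22570348106136162
scene 36 cols 342 352 rows 189 200 mean 350.1388888888889 194.44444444444446
wrist 4243 cols 255 381 rows 0 49 mean 317.7808154607589 19.624322413386754
```

Request:
jog_arm:
  motion:
    - [0,0,0,1.2,0,-0.1,15]
    - [0,0,0,2.4,-0.2,-0.2,15]
    - [0,0,0,3.6,-0.3,-0.3,15]
    - [0,0,0,4.8,-0.3,-0.45,15]
    - [0,0,0,6,-0.3,-0.6,15]
    - [0,0,0,7.2,-0.3,-0.7,15]

```text
t: 26.6
eef_pos: [0.5136, -0.0525, 0.2426]
tool_rot: [0.037, 0.633, 0.773, -0.03]
contact_force: [0.6, -1.6, -2.3]
gripper_width: 0.229
grasp_force: 102.9
```

```bash
python3 f.py
```

```text
t 26.85 F [-0.189 -0.244 -1.37 ] along -0.20221855594950552 Mtool [0.003 0.017 0.036] TCP along -95.5 right -0.17 z 242.56 pitch 0.094 yaw 101.43 0.22788742582339688
scene 39 cols 341 352 rows 188 200 mean 349.2307692307692 193.6153846153846
wrist 7006 cols 257 380 rows 0 71 mean 318.2674850128461 30.13160148444191
```

The axial force has vanished and the arm carries about 0.5 N more, so the clip is free on the blade. I'll tilt the nose up a little and lift it clear on the blade.

Request:
jog_arm:
  motion:
    - [0,0.04,0,-0.3,0,-3,15]
    - [0,0.08,0,-0.6,0,-6,15]
    - [0,0.12,0,-1,0,-11,15]
    - [0,0.16,0,-2,0,-18,15]
    - [0,0.2,0,-2.5,0,-26,15]
    - [0,0.2,0,-3.5,0,-36,15]
    - [0,0.2,0,-5,0,-50,15]
    - [0,0.2,0,-6.5,0,-66,15]
    - [0,0.2,0,-8,0,-80,15]
    - [0,0.2,0,-8,0,-85,15]

```text
t: 28.25
eef_pos: [0.5141, -0.0527, 0.3293]
tool_rot: [-0.04, 0.632, 0.773, 0.034]
contact_force: [0.7, 0.2, -1.3]
gripper_width: 0.228
grasp_force: 102.9
```

```bash
python3 f.py
python3 - <<'E'
from wv import *
o,T0,p,T=look();s=bot.read_camera("scene")
save("w5",np.hstack([cv2.resize(p["pixels"],(440,330)),cv2.resize(s["pixels"][120:240,260:390],(357,330))]))
E
```

```text
t 28.5 F [-0.112 -0.144 -1.213] along -0.11959980433744831 Mtool [ 0.005 -0.219  0.007] TCP along -95.9 right -0.62 z 327.36 pitch -0.105 yaw 101.39 0.22714765592006342
top 158 cols 253 264 rows 238 256 mean 258.7278481012658 247.58860759493672
scene 1 cols 351 351 rows 170 170 mean 351.0 170.0
wrist 6040 cols 261 379 rows 0 65 mean 319.7453642384106 25.911920529801325
```

View pics/w5.png

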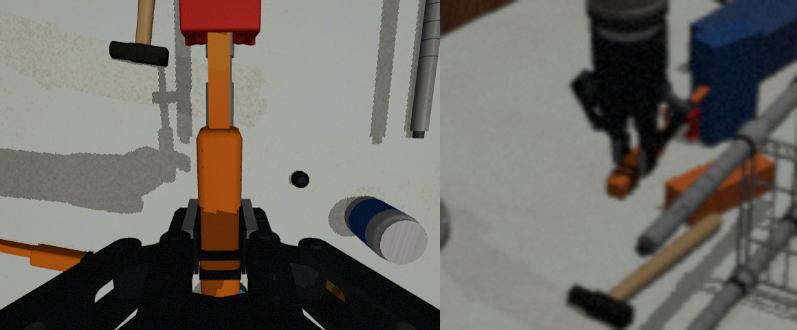

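The clip hangs safely on the blade, its crown at about (220,20) in the wrist view, and the post is bare. I'll carry it smoothly back to the dish.

Request:
jog_arm:
  motion:
    - [0,0,0,-8,0.3,-1,15]
    - [0,0,0,-24,1,-2.5,15]
    - [0,0,0,-50,2,-5,15]
    - [0,0,0,-85,3,-9,15]
    - [0,0,0,-125,4,-13,15]
    - [0,0,0,-170,6,-18,15]
    - [0,0,0,-212,7,-22,15]
    - [0,0,0,-250,9,-26,15]
    - [0,0,0,-280,10,-29.5,15]
    - [0,0,0,-300,11,-31.5,15]

```text
t: 30.0
eef_pos: [0.5833, -0.3502, 0.3269]
tool_rot: [-0.041, 0.634, 0.772, 0.033]
contact_force: [0.3, 0.3, -0.9]
gripper_width: 0.229
grasp_force: 102.9
```

```bash
cat > g.py <<'E'
from wv import *
d=np.array([-.196,.9806]);o,T0,p,T=look();im=p["pixels"]
h=cv2.cvtColor(im,cv2.COLOR_RGB2HSV);m=(cv2.inRange(h,(0,150,50),(3,255,255))|cv2.inRange(h,(170,150,50),(180,255,255)))[:200]
ys,xs=np.where(m>0);print("t",o["t"],"clip",len(xs),(xs.min(),xs.max(),ys.min(),ys.max()) if len(xs) else "")
print("F",o["contact_force"],"TCP",o["eef_pos"],"pitch",np.arcsin(-T0[2,0]),"yaw",np.degrees(np.arctan2(T0[1,0],T0[0,0])),o["q"])
tp=T0@[.162,0,-.003,1];print("tip",tp[:3])
# dish from blue blob in top cam
q=bot.read_camera("top");hh=cv2.cvtColor(q["pixels"],cv2.COLOR_RGB2HSV);b=cv2.inRange(hh,(95,100,40),(125,255,255));b[:,:380]=0;b[:,460:]=0;b[:190]=0;b[265:]=0
c=max(cv2.findContours(b,0,2)[0],key=cv2.contourArea);e=cv2.minEnclosingCircle(c);print("dish",e,onz(q,e[0],.035))
e=onz(q,e[0],.035)[:2]-tp[:2];f=T0[:2,0]/np.linalg.norm(T0[:2,0]);print("dish centre from tip: fwd",e@f,"right",e@[f[1],-f[0]])
E
python3 g.py
```

```text
t 30.0 clip 6249 (np.int64(261), np.int64(378), np.int64(0), np.int64(66))
F [ 0.267   0.2857 -0.9272] TCP [ 0.5833 -0.3502  0.3269] pitch -0.104526504203083 yaw 101.20718439995233 [ 0.77    0.5029 -0.4382  1.3338  0.1204  1.4053  0.5468]
tip [ 0.5521 -0.1924  0.3468]
dish ((418.0, 223.5), 20.155742645263672) [ 0.576  -0.3386  0.035 ]
dish centre from tip: fwd -0.1480553469575316 right -0.0049877261114539715
```

Request:
jog_arm:
  motion:
    - [0,0,0,-8,0,4,15]
    - [0,0,0,-24,0,14,15]
    - [0,0,0,-48,0,30,15]
    - [0,0,0,-76,0,52,15]
    - [0,0,0,-106,0,78,15]
    - [0,0,0,-134,0,102,15]
    - [0,0,0,-154,0,120,15]
    - [0,-0.03,0,-166,0,129,15]
    - [0,-0.06,0,-170,0,133,15]
    - [0,-0.1,0,-170,0,133,15]

```text
t: 31.35
eef_pos: [0.615, -0.4979, 0.1781]
tool_rot: [-0.001, 0.633, 0.774, 0.001]
contact_force: [0.8, 0.3, -0.8]
gripper_width: 0.228
grasp_force: 102.9
```

```bash
python3 g.py
```

```text
t 31.35 clip 7856 (np.int64(265), np.int64(383), np.int64(0), np.int64(76))
F [ 0.799  0.302 -0.783] TCP [ 0.615  -0.4979  0.1781] pitch -0.002779352506239808 yaw 101.44509741842833 [ 0.8023  0.7439 -0.3551  1.2458  0.253   1.1966  0.6411]
tip [ 0.5829 -0.3392  0.1815]
dish ((417.44427490234375, 221.32662963867188), 20.668365478515625) [ 0.5817 -0.3371  0.035 ]
dish centre from tip: fwd 0.00227072056547525 right -0.0007246925023676365
```

Request:
jog_arm:
  motion:
    - [0,-0.03,0,-1,0,8,15]
    - [0,-0.06,0,-3,0,24,15]
    - [0,-0.09,0,-5,0,42,15]
    - [0,-0.12,0,-6,0,58,15]
    - [0,-0.15,0,-7,0,70,15]
    - [0,-0.17,0,-7,0,77,15]
    - [0,-0.17,0,-7,0,79,15]

```text
t: 32.33
eef_pos: [0.6163, -0.504, 0.099]
tool_rot: [0.064, 0.631, 0.772, -0.052]
contact_force: [-0.1, -0.4, -1.5]
gripper_width: 0.228
grasp_force: 102.9
```

```bash
python3 g.py
```

```text
t 32.325 clip 7635 (np.int64(264), np.int64(382), np.int64(0), np.int64(74))
F [-0.1361 -0.3659 -1.5465] TCP [ 0.6163 -0.504   0.099 ] pitch 0.16479410800737465 yaw 101.47093804598659 [ 0.7304  0.7515 -0.2792  1.4222  0.3975  0.9129  0.5012]
tip [ 0.5844 -0.3469  0.0754]
dish ((417.4375, 221.3359375), 20.66652488708496) [ 0.5817 -0.3371  0.035 ]
dish centre from tip: fwd 0.010206784276312055 right -0.0007220190267572103
```

Request:
jog_arm:
  motion:
    - [0,-0.03,0,0.1,0,-4.9,15]
    - [0,-0.06,0,0.3,0,-9.7,15]
    - [0,-0.09,0,0.7,0,-14.5,15]
    - [0,-0.12,0,1.1,0,-19.4,15]
    - [0,-0.15,0,1.8,0,-24.3,15]
    - [0,-0.18,0,2.6,0,-29,15]
    - [0,-0.18,0,2.6,0,-29,15]
    - [0,-0.18,0,2.6,0,-29,15]

```text
t: 33.42
eef_pos: [0.6143, -0.498, 0.1268]
tool_rot: [0.133, 0.624, 0.762, -0.109]
contact_force: [-0.3, -0.2, -1.0]
gripper_width: 0.226
grasp_force: 102.9
```

```bash
python3 g.py
```

```text
t 33.425 clip 0 
F [-0.2933 -0.1611 -1.0389] TCP [ 0.6143 -0.498   0.1268] pitch 0.3451101752033436 yaw 101.40176175879685 [ 0.6154  0.6584 -0.1824  1.5531  0.5458  0.7889  0.3208]
tip [ 0.584  -0.3475  0.0749]
dish ((417.44427490234375, 221.32662963867188), 20.668365478515625) [ 0.5817 -0.3371  0.035 ]
dish centre from tip: fwd 0.010702041777737438 right -0.00016073813895102116
```

```bash
cat > k.py <<'E'
from wv import *
for c,(y0,y1,x0,x1) in dict(top=(190,255,385,450),scene=(285,360,245,325)).items():
    p=bot.read_camera(c);h=cv2.cvtColor(p["pixels"],cv2.COLOR_RGB2HSV)[y0:y1,x0:x1]
    m=cv2.inRange(h,(0,150,50),(3,255,255))|cv2.inRange(h,(170,150,50),(180,255,255));ys,xs=np.where(m>0)
    print(c,len(xs),(xs.min()+x0,xs.max()+x0,ys.min()+y0,ys.max()+y0,onz(p,(xs.mean()+x0,ys.mean()+y0),.02)) if len(xs) else "",bot.tip_of("clip",p)[:2])
    save("k_"+c,cv2.resize(p["pixels"][y0:y1,x0:x1],(390,390),interpolation=cv2.INTER_CUBIC))
cv2.imwrite("pics/k.png",np.hstack([cv2.imread("pics/k_top.png"),cv2.imread("pics/k_scene.png")]))
E
python3 k.py
```

```text
top 99 (np.int64(406), np.int64(419), np.int64(216), np.int64(230), array([ 0.5773, -0.3244,  0.02  ])) [{'xy': [412.4, 224.5], 'score': 0.52}]
scene 98 (np.int64(278), np.int64(291), np.int64(315), np.int64(325), array([ 0.573 , -0.3199,  0.02  ])) [{'xy': [282.1, 324.1], 'score': 0.43}]
```

View pics/k.png

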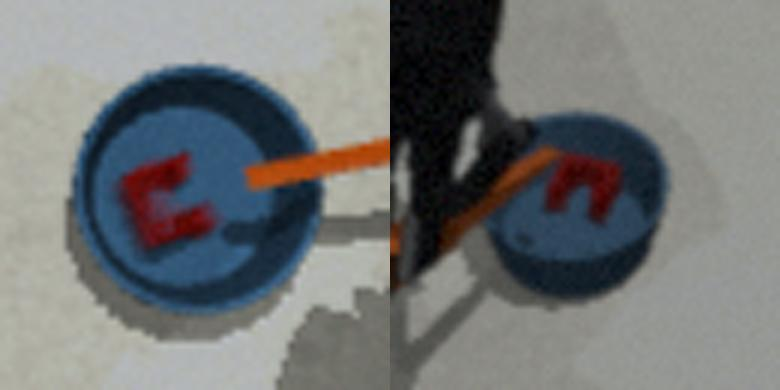

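The clip lies in the dish (top view crop about (165,205)), with the blade clear of it. I'll lift away, level the wedge, and lay it back where it was.

Request:
jog_arm:
  motion:
    - [0,0,0,-10,0,-20,15]
    - [0,0.1,0,-22,0,-55,15]
    - [0,0.22,0,-37,0,-90,15]
    - [0,0.345,0,-37,0,-103.5,15]
    - [0,0.345,0,-37,0,-103.5,15]
    - [0,0.345,0,-37,0,-103.5,15]

```text
t: 34.48
eef_pos: [0.6143, -0.4968, 0.236]
tool_rot: [0.0, 0.633, 0.774, -0.001]
contact_force: [0.6, 0.6, -0.9]
gripper_width: 0.23
grasp_force: 103.1
```

Request:
jog_arm:
  motion:
    - [0,0,0.06,45,-40,0,15]
    - [0,0,0.12,90,-80,10,15]
    - [0,0,0.18,135,-120,30,15]
    - [0,0,0.251,173,-152,70,15]
    - [0,0,0.251,173,-152,115,15]
    - [0,0,0.251,173,-152,155,15]
    - [0,0,0.251,173,-152,185,15]
    - [0,0,0.251,173,-152,190,15]
    - [0,0,0.251,173,-152,190,15]
    - [0,0,0.251,173,-152,190,15]

```text
t: 35.72
eef_pos: [0.4321, -0.3583, 0.0482]
tool_rot: [0.001, 0.725, 0.689, 0.0]
contact_force: [0.1, 0.2, 0.4]
gripper_width: 0.23
grasp_force: 103.0
```

```bash
python3 f.py|head -1; python3 -c "
from h import *
print(toolT())"
```

```text
t 35.975 F [-0.106  0.027 -1.023] along 0.04720133989125077 Mtool [ 0.032 -0.025 -0.023] TCP along -379.5 right -140.64 z 47.43 pitch 0.001 yaw 87.01 0.22685077768470868
[[ 5.21570525e-02  9.98638893e-01  5.92569757e-05  4.31237501e-01]
 [ 9.98638853e-01 -5.21570331e-02 -2.92861022e-04 -3.58184444e-01]
 [-2.89371739e-04  7.44510859e-05 -9.99999955e-01  4.69979101e-02]
 [ 0.00000000e+00  0.00000000e+00  0.00000000e+00  1.00000000e+00]]
```

Down about 41 mm to just touching, then open gently and rise.

Request:
jog_arm:
  motion:
    - [0,0,0,0,0,15,15]
    - [0,0,0,0,0,28,15]
    - [0,0,0,0,0,36,15]
    - [0,0,0,0,0,39,15]
    - [0,0,0,0,0,40.5,15]
    - [0,0,0,0,0,40.5,15]
  grip_force: 60

```text
t: 36.88
eef_pos: [0.4314, -0.3582, 0.0065]
tool_rot: [0.0, 0.725, 0.688, -0.0]
contact_force: [-0.1, -0.4, -0.7]
gripper_width: 0.23
grasp_force: 103.1
```

```bash
python3 f.py|head -1
```

```text
t 37.125 F [-0.083  0.063 -0.957] along 0.0779144923649063 Mtool [ 0.013 -0.04   0.013] TCP along -379.2 right -140.73 z 6.52 pitch 0.0 yaw 87.02 0.2281993260518148
```

Request:
jog_arm:
  motion:
    - [0,0,0,0,0,0.3,30]
    - [0,0,0,0,0,0.3,40]
    - [0,0,0,0,0,0.3,45]
    - [0,0,0,0,0,0.3,45]
    - [0,0,0,0,0,-15,45]
    - [0,0,0,0,0,-45,45]
    - [0,0,0,0,0,-100,45]
    - [0,0,0,0,0,-150,45]
    - [0,0,0,0,0,-150,45]

```text
t: 38.4
eef_pos: [0.4338, -0.3597, 0.1617]
tool_rot: [0.005, 0.725, 0.688, 0.001]
contact_force: [0.5, -0.1, 0.2]
gripper_width: 0.528
grasp_force: 0.0
```

```bash
python3 f.py|head -1; python3 k.py
python3 - <<'E'
from wv import *
o,T0,p,T=look();m=cv2.inRange(cv2.cvtColor(p["pixels"],cv2.COLOR_RGB2HSV),(3,150,60),(20,255,255))
n,l,s,c=cv2.connectedComponentsWithStats(m)
for i in range(1,n):
    if s[i,4]>150:print(s[i],onz(p,c[i],.015,T))
q=bot.read_camera("top")
for t in("spice","sauce","can","carton","mallet","end_cap","dish"):
    r=bot.tip_of(t,q)[:1];print(t,[(x["xy"],x["score"]) for x in r])
E
```

```text
t 38.65 F [-0.379  0.686 -0.232] along 0.7473089370599516 Mtool [0.031 0.021 0.011] TCP along -378.4 right -141.57 z 155.18 pitch -0.001 yaw 87.02 0.5224743486316797
top 65 (np.int64(402), np.int64(416), np.int64(218), np.int64(232), array([ 0.5715, -0.3149,  0.02  ])) [{'xy': [412.6, 224.1], 'score': 0.58}]
scene 91 (np.int64(277), np.int64(291), np.int64(315), np.int64(327), array([ 0.5746, -0.3221,  0.02  ])) [{'xy': [286.3, 320.0], 'score': 0.64}]
[ 304    0   31  244 5059] [ 0.4345 -0.3008  0.015 ]
[ 173  131   45   49 1861] [ 0.3484 -0.3047  0.015 ]
[147 134  19  48 615] [ 0.321 -0.305  0.015]
[   0  136  141   52 6209] [ 0.2612 -0.3051  0.015 ]
[305 251  30   9 251] [ 0.431  -0.3823  0.015 ]
[306 267  29  16 454] [ 0.4303 -0.3976  0.015 ]
[463 436  32  28 250] [ 0.5554 -0.5632  0.015 ]
spice [([481.5, 249.1], 0.97)]
sauce [([380.6, 155.6], 0.91)]
can [([335.2, 148.6], 0.7)]
carton [([150.6, 316.9], 0.7)]
mallet [([218.8, 300.5], 0.82)]
end_cap [([321.6, 191.9], 0.41)]
dish [([410.0, 220.1], 0.6)]
```

```bash
python3 -c "
from station import bot
print(bot.hand_in())"
```

```text
the job is handed in; nothing more can be done
None
```

The wedge freed the clip, which now lies in the blue dish. The wedge is released flat on the worktop, nothing else looked disturbed, and the job was handed in at about 39 s; no verdict came back.

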